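Steady the top-heavy tilt board at its mark

ROBOT

A 6-joint arm with a two-finger parallel gripper is mounted at the origin on the work surface. World frame = base frame: x ahead of the robot, y to its left, z up, the work surface at z = 0. Lengths are in m, angles in degrees, forces in N, time in s.
With the tool pointing down it reaches from about 0.35 to 0.875 m from the base axis. Payload 4.2 kg.
Tool frame: the origin (TCP) lies at the very end of the fingers, on their centre line; the grasp point (between the pads) lies 19 mm behind it; z points along the fingers, y is the line along which they close (so a half turn about z gives the same grasp; the last joint's range is limited). The gripper opens to 87 mm and grips with 3 to 60 N. Pads are 19 mm wide; open, the fingers measure 117 mm over their backs; the gripper's body (75 mm by 190 mm) begins 51 mm behind the grasp point.
Start: joints at [81.222, 22.042, 0.453, 0, -68.411, -14.817], TCP at [0.25, 0.573, 0.202] pointing down, gripper open.
Joint ranges: [-179.83, 179.83], [-69.29, 118.12], [-61.27, 80.66], [-181.25, 117.63], [-171.15, -9.14], [-177.46, 177.46]. Speed limits (degrees/s): [159.86, 159.86, 180, 180, 180, 180].

INTERFACE

Orientations are given as a 3x3 rotation matrix whose columns are the frame's x, y, z axes.
In Python, from station import r gives the robot as it stands.
- The arm moves only by the tool jog_arm, never from a script. Its argument "plan" is text: rows parted by semicolons, each of 7 numbers parted by spaces: the shift along the tool's x, y, z normalised to -1 to 1, where 1 is 0.025 m, then the turn, a rotation vector about the tool's x, y, z normalised to -1 to 1, where 1 is 8 degrees, then the closure, from -1 (fully open) to 1 (shut). A call has exactly 10 rows; each row shifts and turns the commanded pose from where the row before left it, along the tool's axes as they then stand; what a row does not reach is not made up. A row lasts 1/10 s, in which the tool goes at most 50 mm and 8.59 degrees, less where a joint would pass 70% of its speed; a pose out of reach is approached as far as the arm can. A call with a number of a shift or a turn outside -1 to 1 is refused whole. A call with a gripper value outside its range is refused whole. The fingers move at their own pace and stop on an object; the grip force is fixed at half the most. Time passes only in rows, so rows that do not move let the fingers close, or fill a call up. It gives the time, the measured TCP pose, the force, the opening and the grip force at its end, in the units of the state.
- r.sense(): the state, without advancing time (a new reading comes with each control period).
- r.capture(name): name is "scene" or "top" or "wrist"; returns (picture, depth): 400x640x3 uint8, red, green, blue; 400x640 float32, m along the optical axis (not along the pixel's ray), 0 where there is no reading.
- r.get_calibration(name): a dict with "mtx" (3x3 intrinsics, pixels), "extrinsics" (4x4, takes a point from camera to world coordinates). Camera axes: x right, y up, looking along -z (the intrinsics and any distortion apply to the point x, -y, -z); pixel columns grow to the right and rows downward; lengths in m; the calibration is good to about 2 mm. A picture is of the moment at which its call begins: read the wrist's pose just before it. get_calibration takes no time and is no camera call; for the wrist camera it gives the pose at the moment of the call.
- r.finish_job(): hands the job in; it is judged then, once.
The state is a dict: "time_s": time; "joints": joint angles; "joint_velocities": joint speeds; "effort": joint torques, N m; "tcp_pos": TCP position; "ee_rot": TCP orientation; "wrist_force": force on the tool from outside, world axes, zero at the start; "moment": the same for the moment, N m; "gripper_width": opening from 0.0 (shut) to 1.0 (fully open); "gripper_force": force on a finger pad.
Only numpy, scipy, OpenCV 4.12 (cv2) and the standard library are available. Lean on these libraries where they do the work, as an engineer would, in place of code of your own. Each camera call takes 0.05 s, during which the arm holds its last target. There are 200 camera calls.

TASK

The crate of shell blanks is to be photographed on the tilting board: grip the red sprung handle, tilt the board until its red pointer stands within the width of the orange clip on the scale, and keep it there without a break for six seconds. Then lower the board gently back onto the rest it started from, let the handle relax, let go and leave everything still. Work by the handle alone, never touching the board, its pointer, the crate or the clip, never let the board tip over towards its other rest or drop hard onto its own, and leave the things around it alone.

Things in the scene. Friction and masses are not known exactly. Their poses are not given: they have to be found in the camera images.
- stand: Green steel stand, fixed to the bench at a different place and yaw each time. Origin on the bench under the middle of the tilt axis, z up. The tilt axis is its x axis, 150 mm above the bench. Uprights at x = -108 and +108 mm; white scale arc (radius 122 to 148 mm) at x = +116 mm. Foot 300 (x) by 200 (y) mm; rubber rests at y = -185 and +185 mm.
- rocker (a joint): Board tilt about the stand's x axis, rad; 0 level, positive lowers its -y end. Stops at -0.30 (the rest where it starts and ends) and +0.30. Top-heavy: falls by itself to either stop. Nominal: inertia 0.13 kg m2, gravity torque away from level 0.65 sin(tilt) N m (hidden load: x 0.85 to 1.25), damping 0.15 N m s/rad, no dry friction. Reaching the rest under 0.2 rad/s is gentle, over 0.35 hard.
- handle (a joint): Handle angle relative to the board, rad, same axis and sense; 0 is relaxed (square to the board). A torsion spring (0.35 N m/rad, damping 0.05 N m s/rad) joins them, so it turns the board by 0.35 times this angle; limits -1.0, +1.0. The spring is weaker than the top-heaviness: a handle held still lets the board fall, so correct all the time. Leaving the rest takes 0.45 to 0.7 rad.
- grip (a point): Centre of the red handle bar: cylinder 26 mm in diameter, 64 mm long, parallel to the tilt axis, on top of a 12 mm rod, 170 mm from the tilt axis, at stand x = -145 mm (the robot's side). Its z axis points along the rod, away from the tilt axis. Pinch it from above, fingers closing along the stand's y; it turns between the pads.
- handle_pivot (a point): Point on the tilt axis at the foot of the handle (stand x = -145, y = 0, z = 150 mm); axes as the stand's. The bar moves on a 170 mm circle about it: at handle direction a = rocker + handle it lies at y = -170 sin(a), z = +170 cos(a) mm from here.
- deck: The tilting board: plywood 170 (x) by 440 (y) by 12 mm with a 30 mm steel bar across each end, the red pointer rod at x = +128 mm, and the yellow crate of white shell blanks (150 by 250 by 75 mm) fixed on top. Origin 4.5 mm above the tilt axis, z square to the board. Not to be touched.
- pointer_tip (a point): Tip of the red pointer, 116 mm above the tilt axis when level, turning with the board.
- mark (a joint): Angle of the orange clip on the scale, rad, in the same sense and from the same zero as joint rocker: the pointer stands at the clip's middle when rocker equals mark. Different each time, -0.10 to +0.12. The clip is stiff and must not be moved.
- mark_tip (a point): Lower edge of the orange clip, middle of its width, 123 mm from the tilt axis. The clip is 24 mm wide (about 0.1 rad to either side of its middle).
- screwdriver: Screwdriver with yellow handle lying on the bench, a bystander. Origin under its middle.
- phone: White phone 150 by 72 by 8 mm lying on the bench, a bystander. Origin under its middle.
- mug: Blue mug, 80 mm across and 90 mm high, a bystander. Origin under its middle.
- jar: Amber jar with white cap, 70 mm across and 90 mm high, a bystander. Origin under its middle.

How it is judged:
By the outcome, as a careful person would: the job done as asked, in the order asked, and still so for the second after the job is handed in, with the robot touching nothing.
It also fails if it takes over 64 s, if anything falls off the work surface, if the arm or the gripper's body presses on something with over 40 N, if the wrist force passes 120 N, or if a joint passes its speed limit or range.

## Working session

There is one attempt and no reset: what is moved stays moved. The work goes in short steps, Python scripts to look and compute and a tool call to move; the robot and the scene stay as the last step left them, time stands still between calls to the robot, and variables do not carry over. Pictures are saved under pics/ and viewed, at most 10 in all, crops included, and the job is handed in when it is done.

Besides the shell and the picture viewer there is one more tool, called after "Emit:" as name(argument=value, ...) on one line, values as JSON. jog_arm: Moves the arm, as the interface text tells. Scaled input: -1 to 1 covers 0.025 m each way for a shift and 8 degrees each way for a turn. Its arguments: {"type":"object","properties":{"plan":{"type":"string"}},"required":["plan"]}

```bash
mkdir -p pics; ls; python3 - <<'E'
from station import r
import cv2,numpy as np,pickle
s=r.sense(); print({k:np.round(v,3).tolist() for k,v in s.items()})
D={}
for n in("scene","top"):
    c=r.get_calibration(n);im,d=r.capture(n);D[n]=(im,d,c)
    cv2.imwrite(f"pics/{n}0.png",im[:,:,::-1]);print(n,np.round(c["mtx"],1).tolist(),np.round(c["extrinsics"],3).tolist(),c.keys())
pickle.dump(D,open("d0.pkl","wb"))
E
```

```text
pics
{'time_s': 0.0, 'joints': [81.223, 22.091, 0.379, -0.029, -68.411, -14.817], 'joint_velocities': [-0.031, 0.021, -0.095, -0.052, 0.044, 0.032], 'effort': [0.001, -39.067, 18.74, 4.22, 0.011, -0.0], 'tcp_pos': [0.25, 0.572, 0.201], 'ee_rot': [[0.916, -0.4, -0.001], [-0.4, -0.916, -0.002], [0.0, 0.002, -1.0]], 'wrist_force': [0.381, 0.274, -0.224], 'moment': [-0.007, -0.027, -0.008], 'gripper_force': 0.0, 'gripper_width': 0.997}
scene [[363.4, 0.0, 314.8], [0.0, 363.4, 199.9], [0.0, 0.0, 1.0]] [[0.793, -0.504, 0.342, 1.042], [0.61, 0.655, -0.447, -0.599], [0.001, 0.563, 0.827, 1.291], [0.0, 0.0, 0.0, 1.0]] dict_keys(['mtx', 'extrinsics'])
top [[387.8, 0.0, 317.6], [0.0, 387.8, 197.3], [0.0, 0.0, 1.0]] [[0.008, 0.984, -0.179, 0.376], [-1.0, 0.003, -0.031, -0.022], [-0.03, 0.179, 0.983, 1.306], [0.0, 0.0, 0.0, 1.0]] dict_keys(['mtx', 'extrinsics'])
```

```bash
python3 -c "
import cv2,numpy as np
" 
```

```text
(no output)
```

View pics/scene0.png

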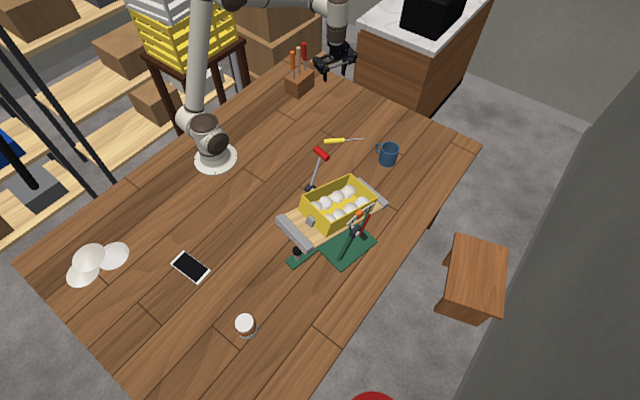

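View pics/top0.png

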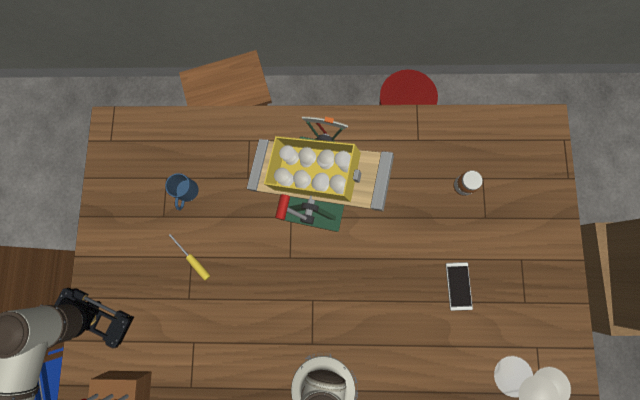

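The scene view shows the red bar at about (321,153) and the orange clip at about (359,213). In the top view the bar is at about (283,207), the clip at about (329,120), and the green foot at about (315,213). The board's end at image left (world +y) is the low one.

```bash
cat > h.py <<'E'
import numpy as np,cv2
def mask(im,name):
    h=cv2.cvtColor(im,cv2.COLOR_RGB2HSV);H,S,V=[h[...,i].astype(int) for i in range(3)]
    return {"red":((H<5)|(H>174))&(S>170)&(V>90),"orange":(H>=6)&(H<=14)&(S>190)&(V>150),
      "green":(H>60)&(H<90)&(S>90)&(V>40)}[name]
def pts(im,d,c,m):
    v,u=np.nonzero(m&(d>0));z=d[v,u];K=c["mtx"];E=c["extrinsics"]
    p=np.stack([(u-K[0,2])/K[0,0]*z,-(v-K[1,2])/K[1,1]*z,-z],1)
    return p@E[:3,:3].T+E[:3,3],u,v
def ray(c,u,v):
    K=c["mtx"];E=c["extrinsics"];q=E[:3,:3]@np.array([(u-K[0,2])/K[0,0],-(v-K[1,2])/K[1,1],-1])
    return E[:3,3],q/np.linalg.norm(q)
def tri(r1,r2):
    A=sum(np.eye(3)-np.outer(q,q) for _,q in(r1,r2));b=sum((np.eye(3)-np.outer(q,q))@o for o,q in(r1,r2))
    x=np.linalg.solve(A,b);return x,[np.linalg.norm((np.eye(3)-np.outer(q,q))@(x-o)) for o,q in(r1,r2)]
def proj(c,P):
    E=c["extrinsics"];K=c["mtx"];p=(np.atleast_2d(P)-E[:3,3])@E[:3,:3]
    return np.stack([K[0,0]*p[:,0]/-p[:,2]+K[0,2],-K[1,1]*p[:,1]/-p[:,2]+K[1,2]],1)
E
python3 - <<'E'
import pickle,cv2,numpy as np
from h import *
D=pickle.load(open("d0.pkl","rb"))
R={"scene":(270,120,420,290),"top":(240,100,400,240)}
for n,(im,d,c) in D.items():
    x0,y0,x1,y1=R[n]
    for col in("red","orange","green"):
        m=mask(im,col);w=np.zeros_like(m);w[y0:y1,x0:x1]=1;m&=w
        N,L,st,ce=cv2.connectedComponentsWithStats(m.astype(np.uint8),connectivity=8)
        for i in range(1,N):
            if st[i,4]<6: continue
            P,u,v=pts(im,d,c,L==i)
            e=np.linalg.eigh(np.cov(P.T))[1][:,2] if len(P)>3 else 0
            print(n,col,st[i],ce[i].round(1),"mean",P.mean(0).round(4),"min",P.min(0).round(3),"max",P.max(0).round(3),"ax",np.round(e,3))
    cv2.imwrite(f"pics/{n}1.png",cv2.resize(im[y0:y1,x0:x1,::-1],None,fx=3.5,fy=3.5,interpolation=cv2.INTER_CUBIC))
# foot
im,d,c=D["top"];m=mask(im,"green");P,u,v=pts(im,d,c,m);P=P[P[:,2]<.02];print(cv2.minAreaRect((P[:,:2]*1000).astype(np.float32)),P[:,2].mean())
E
```

```text
scene red [313 146  17  15 114] [320.9 152.9] mean [0.5317 0.1029 0.3148] min [0.416 0.085 0.   ] max [0.564 0.316 0.329] ax [-0.332  0.533 -0.778]
scene red [359 214  11  21  39] [364.4 223.8] mean [0.7911 0.0095 0.2118] min [ 0.787 -0.007  0.159] max [0.795 0.025 0.259] ax [-0.057 -0.295 -0.954]
scene orange [355 209   7   7  14] [358.9 212.4] mean [ 0.7752 -0.0166  0.3032] min [ 0.767 -0.028  0.297] max [ 0.781 -0.004  0.309] ax [0.125 0.992 0.001]
scene green [360 211   9  17  23] [364.3 219.1] mean [0.777  0.0335 0.1976] min [ 0.731  0.018 -0.001] max [0.782 0.151 0.25 ] ax [ 0.178 -0.374  0.91 ]
scene green [ 286  229   91   43 1455] [340.1 249.8] mean [ 0.7372 -0.0391  0.0259] min [ 0.597 -0.209 -0.001] max [0.825 0.098 0.217] ax [-0.593 -0.804 -0.034]
top red [381 100  19   5  89] [390.1 101.9] mean [ 1.1698 -0.3141 -0.4689] min [ 1.156 -0.358 -0.48 ] max [ 1.184 -0.27  -0.46 ] ax [ 0.009  1.    -0.   ]
top red [276 195  14  25 215] [282.2 206.6] mean [0.5306 0.0995 0.3205] min [0.499 0.083 0.314] max [0.561 0.116 0.326] ax [-0.979  0.205 -0.002]
top green [289 197   4  10  12] [290.2 201.1] mean [0.5972 0.1104 0.017 ] min [0.579 0.105 0.011] max [0.611 0.115 0.024] ax [-0.955  0.235  0.18 ]
top green [299 199   8   2   8] [302.5 199.4] mean [0.6031 0.069  0.0172] min [0.601 0.057 0.014] max [0.605 0.081 0.02 ] ax [0.173 0.985 0.017]
top green [287 213   4   3   8] [288.  214.1] mean [0.5527 0.117  0.0172] min [0.549 0.11  0.013] max [0.557 0.121 0.022] ax [-0.358 -0.794  0.491]
top green [286 217   3   3   6] [286.7 218.2] mean [0.5389 0.1211 0.0176] min [0.536 0.116 0.013] max [0.543 0.124 0.02 ] ax [-0.846 -0.505 -0.173]
top green [313 224   8   3   8] [316.5 225.2] mean [0.5159 0.0209 0.015 ] min [0.513 0.009 0.008] max [0.52  0.033 0.017] ax [ 0.261  0.959 -0.111]
((663.0850830078125, 13.206878662109375), (179.2457733154297, 302.1559143066406), 80.78494262695312) 0.015620292279385242
```

View pics/scene1.png

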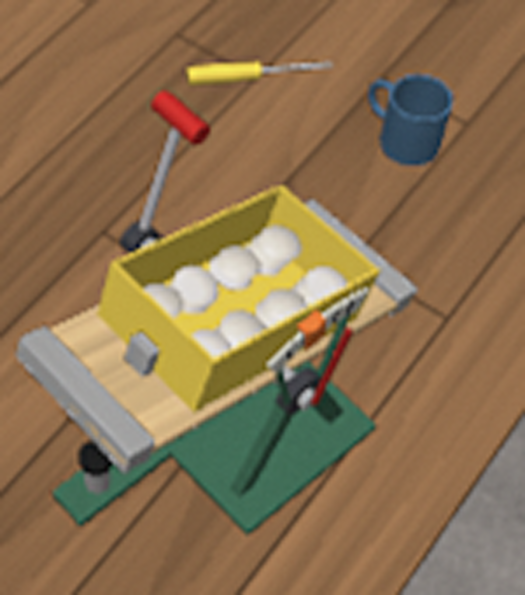

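View pics/top1.png

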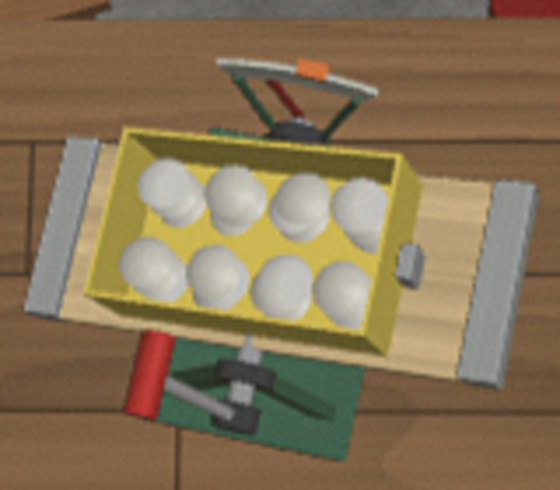

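Emit:
jog_arm(plan="0 0 -1 0 0 -0.7 -1;0 0 -1 0 0 -0.7 -1;1 1 -1 0 0 0 -1;1 1 -1 0 0 0 -1;1 1 -1 0 0 0 -1;1 1 -1 0 0 0 -1;1 1 -1 0 0 0 -1;1 1 -1 0 0 0 -1;1 1 0 0 0 0 -1;1 1 0 0 0 0 -1")

```text
time_s: 1.1
tcp_pos: [0.403, 0.3333, 0.4031]
ee_rot: [[0.977, -0.214, 0.0], [-0.214, -0.977, 0.001], [0.0, -0.001, -1.0]]
wrist_force: [0.8, 1.4, -0.2]
gripper_width: 0.998
gripper_force: 0.0
```

```bash
python3 - <<'E'
import pickle,cv2,numpy as np
from h import *
from scipy.optimize import least_squares
D=pickle.load(open("d0.pkl","rb"))
im,d,c=D["top"];h=cv2.cvtColor(im,cv2.COLOR_RGB2HSV)
m=(h[...,0]>=6)&(h[...,0]<=15)&(h[...,1]>170)&(h[...,2]>170);w=m*0;w[110:130,315:345]=1;m=m&(w>0)
v,u=np.nonzero(m);print(len(u),u.mean(),v.mean(),d[v,u].round(3)[:8])
ot=(u.mean(),v.mean());cs=D["scene"][2]
O,e=tri(ray(c,*ot),ray(cs,358.9,212.4));print("orange",O,e)
B,e=tri(ray(c,282.2,206.6),ray(cs,320.9,152.9));print("bar",B,e)
# fit origin,yaw using bar px(both views), pointer pixels (scene)
ims=D["scene"][0];mr=mask(ims,"red");vv,uu=np.nonzero(mr[214:236,358:372]);uu=uu+358.;vv=vv+214.
n=np.array([uu.mean(),vv.mean()]);
def model(p,a=-.3):
    x,y,ps=p;R=np.array([[np.cos(ps),-np.sin(ps),0],[np.sin(ps),np.cos(ps),0],[0,0,1]]);T=np.array([x,y,.15])
    return lambda X,Y,Z:R@np.array([X,Y,Z])+T
def res(p):
    f=model(p);g=f(-.145,.0502,.1624+.006)
    q=[proj(c,g)[0]-[282.2,206.6],proj(cs,g)[0]-[320.9,152.9]]
    P=np.array([f(.128,s*np.sin(.3),s*np.cos(.3)) for s in(.02,.116)])
    a,b=proj(cs,P);t=(b-a)/np.linalg.norm(b-a);nn=np.array([-t[1],t[0]])
    q.append([((n-a)@nn)*1])
    ax=f(1,0,0)-f(0,0,0); return np.concatenate(q)
s=least_squares(res,[.66,.02,-.21]);p=s.x;print(p,np.degrees(p[2]),s.fun.round(2))
f=model(p)
for mm in(-.05,0,.05,.1):
    P=np.array([f(.118,-.136*np.sin(mm),.136*np.cos(mm)),f(.116,-.123*np.sin(mm),.123*np.cos(mm))])
    print(mm,proj(c,P).round(1).tolist(),proj(cs,P).round(1).tolist())
print("tip",proj(cs,f(.128,.116*np.sin(.3),.116*np.cos(.3))).round(1),"grip",f(-.145,.0502,.1624))
E
```

```text
30 328.73333333333335 119.2 [1.055 1.061 1.055 1.055 1.056 1.055 1.056 1.058]
orange [ 0.7749599  -0.01874686  0.30517331] [np.float64(0.001104746684630014), np.float64(0.0011047466846299749)]
bar [0.53195008 0.1009946  0.31630943] [np.float64(0.0010838067607300066), np.float64(0.0010838067607299652)]
[ 0.66207365  0.019178   -0.22312608] -12.784182734748303 [-0.11 -0.34 -0.46 -0.2   0.  ]
-0.05 [[321.8, 120.3], [322.0, 122.8]] [[362.0, 212.5], [361.1, 214.3]]
0 [[324.2, 120.8], [324.1, 123.2]] [[360.5, 213.6], [359.7, 215.3]]
0.05 [[326.6, 121.3], [326.2, 123.7]] [[359.0, 214.7], [358.3, 216.3]]
0.1 [[329.0, 121.9], [328.4, 124.2]] [[357.5, 215.9], [357.0, 217.4]]
tip [[369.3 214. ]] grip [0.53177636 0.10021906 0.3124    ]
```

Emit:
jog_arm(plan="1 1 0 0 0 0 -1;1 1 0 0 0 0 -1;1 1 0 0 0 0 -1;1 1 0 0 0 0 -1;1 1 0 0 0 0 -1;1 1 0 0 0 0 -1;1 1 0 0 0 0 -1;0 1 0 0 0 0 -1;0 0 1 0 0 0 -1;0 0 0.6 0 0 0 -1")

```text
time_s: 2.1
tcp_pos: [0.53, 0.1006, 0.3608]
ee_rot: [[0.976, -0.216, -0.002], [-0.216, -0.976, 0.0], [-0.002, 0.0, -1.0]]
wrist_force: [0.3, 0.6, 0.2]
gripper_width: 0.996
gripper_force: 0.0
```

```bash
python3 - <<'E'
from station import r
import cv2
from h import *
s=r.sense();print(s['time_s'],s['tcp_pos'].round(4) if hasattr(s['tcp_pos'],'round') else s['tcp_pos'])
c=r.get_calibration("wrist");im,d=r.capture("wrist");cv2.imwrite("pics/w0.png",im[:,:,::-1])
m=mask(im,"red");n,L,st,ce=cv2.connectedComponentsWithStats(m.astype(np.uint8))
for i in range(1,n):
    if st[i,4]<300: continue
    P,u,v=pts(im,d,c,(L==i));P=P[(P[:,2]>.28)]
    e=np.linalg.eigh(np.cov(P.T))[1][:,2]
    print(st[i],P.mean(0),P.min(0),P.max(0),e,np.degrees(np.arctan2(e[1],e[0])),cv2.minAreaRect((P[:,:2]*1e3).astype(np.float32)))
E
```

```text
2.1 [0.53   0.1006 0.3608]
[ 301  166   33   85 2356] [0.53515029 0.10205328 0.32065256] [0.50059153 0.08610785 0.30137009] [0.56448862 0.11991333 0.3246018 ] [-0.98479128  0.16965885  0.03744355] 170.22509383394953 ((532.1887817382812, 103.23754119873047), (23.935596466064453, 62.30172348022461), 78.24519348144531)
```

View pics/w0.png

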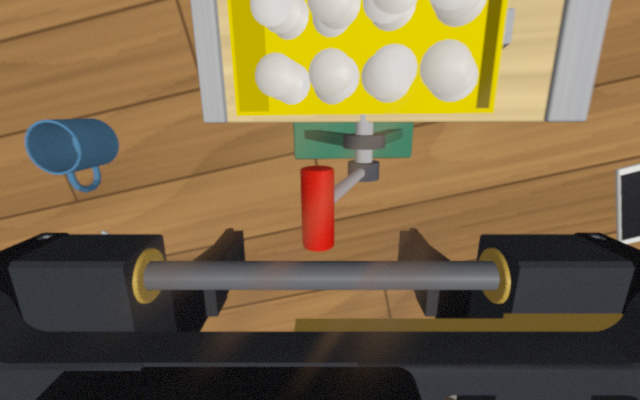

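The wrist view shows the bar upright at (317,208), lying between the fingers. The crate's edge is level in the image, so the yaw matches. I'll descend and close.

Emit:
jog_arm(plan="0.05 -0.02 1 0 0 0 -1;0 0 1 0 0 0 -1;0 0 0.7 0 0 0 -1;0 0 0 0 0 0 -1;0 0 0 0 0 0 1;0 0 0 0 0 0 1;0 0 0 0 0 0 1;0 0 0 0 0 0 1;0 0 0 0 0 0 1;0 0 0 0 0 0 1")

```text
time_s: 3.15
tcp_pos: [0.5319, 0.1018, 0.2952]
ee_rot: [[0.977, -0.215, 0.0], [-0.215, -0.977, 0.0], [0.0, -0.0, -1.0]]
wrist_force: [1.2, -0.1, -0.3]
gripper_width: 0.538
gripper_force: 0.0
```

Emit:
jog_arm(plan="0 0 0 0 0 0 1;0 0 0 0 0 0 1;0 0 0 0 0 0 1;0 0 0 0 0 0 1;0 0 0 0 0 0 1;0 0.54 -0.14 0 0 0 1;0 0.54 -0.1 0 0 0 1;0 0.54 -0.05 0 0 0 1;0 0.54 -0.01 0 0 0 1;0 0.54 0.03 0 0 0 1")

```text
time_s: 4.15
tcp_pos: [0.5184, 0.035, 0.3071]
ee_rot: [[0.977, -0.213, 0.008], [-0.213, -0.977, 0.0], [0.008, -0.002, -1.0]]
wrist_force: [-5.3, 0.9, 17.8]
gripper_width: 0.195
gripper_force: 28.1
```

```bash
cat > obs.py <<'E'
import numpy as np,cv2,pickle,json,sys
from h import *
from scipy.optimize import least_squares,brentq
PS=np.radians(-12.5);EX=np.array([np.cos(PS),np.sin(PS)]);EY=np.array([-np.sin(PS),np.cos(PS)])
G0=np.array([.532,.101]);PIV=G0-.0502*EY;ORG=PIV+.145*EX
def a_of(tcp): # handle direction from TCP
    return float(np.arcsin(np.clip(-((np.array(tcp)[:2]-PIV)@EY)/.17,-1,1)))
def theta(im,d,c,c0=None,th0=None):
    P,u,v=pts(im,d,c,d>0);q=np.stack([(P[:,:2]-ORG)@EX,(P[:,:2]-ORG)@EY,P[:,2]-.15],1)
    q=q[(abs(q[:,0])<.07)&(q[:,1]<-.11)&(q[:,1]>-.22)&(q[:,2]>-.09)&(q[:,2]<.14)]
    def zz(t):  # deck frame: z' of wood between crate and end bar
        y=q[:,1]*np.cos(t)+q[:,2]*np.sin(t);z=-q[:,1]*np.sin(t)+q[:,2]*np.cos(t)
        w=z[(y<-.145)&(y>-.178)&(z>-.03)&(z<.04)];return np.median(w) if len(w)>10 else np.nan,len(w)
    if c0 is None:return zz(th0)
    g=np.arange(-.33,.34,.005);f=np.array([zz(t)[0] for t in g])-c0
    i=[k for k in range(len(g)-1) if f[k]*f[k+1]<=0]
    return [float(g[k]-f[k]*.005/(f[k+1]-f[k])) if f[k+1]!=f[k] else float(g[k]) for k in i]
def pointer(im,c):
    m=mask(im,"red");m[:195]=0;m[245:]=0;m[:,:335]=0;m[:,385:]=0
    v,u=np.nonzero(m);
    if len(u)<8:return None
    n=np.array([u.mean(),v.mean()])
    def f(t):
        P=[np.r_[ORG+.128*EX-s*np.sin(t)*EY,.15+s*np.cos(t)] for s in(.02,.116)];a,b=proj(c,np.array(P))
        w=b-a;return (n-a)[0]*w[1]-(n-a)[1]*w[0]
    try:return float(brentq(f,-.6,.6))
    except Exception:return None
E
python3 - <<'E'
from obs import *
from station import r
D=pickle.load(open("d0.pkl","rb"));im,d,c=D["scene"]
c0,n=theta(im,d,c,None,-.3);print("c0",c0,n,theta(im,d,c,c0),pointer(im,c))
s=r.sense();im,d=r.capture("scene");print(s["time_s"],s["tcp_pos"],a_of(s["tcp_pos"]),s["wrist_force"],s["gripper_width"],s["gripper_force"])
print(theta(im,d,c,c0),theta(im,d,c,.0105),pointer(im,c));cv2.imwrite("pics/s2.png",cv2.resize(im[110:290,260:430,::-1],None,fx=3.3,fy=3.3))
E
```

```text
c0 0.01182908763001881 287 [-0.3, -0.3] -0.261172859984479
4.15 [0.51841138 0.03495429 0.30709665] 0.10147571411740668 [-5.30055493  0.93638622 17.7708061 ] 0.19470047764835005 28.072246313095093
[-0.29730195134606113] [-0.30562405930803077] -0.261172859984479
```

View pics/s2.png

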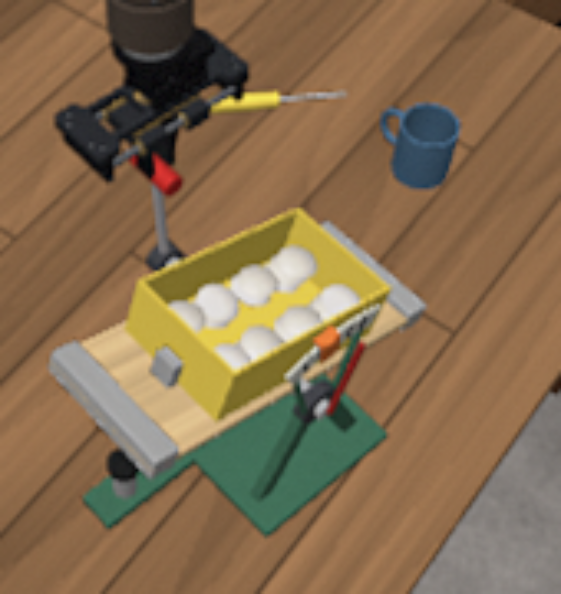

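The gripper holds the bar at crop (160,170) and the board is still on its rest. The width (0.195) and the 18 N upward force look odd, so I'll check the grip.

```bash
python3 - <<'E'
from obs import *
from station import r
c=r.get_calibration("wrist");im,d=r.capture("wrist");cv2.imwrite("pics/w1.png",cv2.resize(im[100:330,180:460,::-1],None,fx=2.5,fy=2.5))
s=r.sense();print({k:np.round(s[k],3).tolist() for k in("wrist_force","moment","tcp_pos","gripper_width","gripper_force")})
P,u,v=pts(im,d,c,mask(im,"red"));P=P[P[:,2]>.25]
for x in np.arange(-.18,-.1,.01):
    X=(P[:,:2]-ORG)@EX;w=P[(X>x)&(X<x+.01)]
    if len(w)>20: print(round(x,3),len(w),"y",np.percentile((w[:,:2]-ORG)@EY,[2,50,98]).round(4),"z",np.percentile(w[:,2],[2,50,98]).round(4))
E
```

```text
{'wrist_force': [-4.789, -0.07, 15.914], 'moment': [0.146, 1.435, 0.091], 'tcp_pos': [0.518, 0.034, 0.307], 'gripper_width': 0.192, 'gripper_force': 27.304}
-0.18 319 y [-0.0286 -0.0186 -0.0091] z [0.3267 0.3309 0.3328]
-0.17 46 y [-0.025  -0.0197 -0.0133] z [0.3298 0.3317 0.333 ]
-0.16 45 y [-0.0269 -0.0163 -0.0104] z [0.3284 0.3303 0.3648]
-0.15 507 y [-0.0269 -0.0185 -0.0105] z [0.3285 0.3312 0.3356]
-0.14 605 y [-0.0297 -0.019  -0.0084] z [0.3247 0.3309 0.3331]
-0.13 732 y [-0.0296 -0.0185 -0.0069] z [0.3241 0.3304 0.3328]
-0.12 648 y [-0.0294 -0.0164 -0.0067] z [0.3132 0.3297 0.3325]
```

View pics/w1.png

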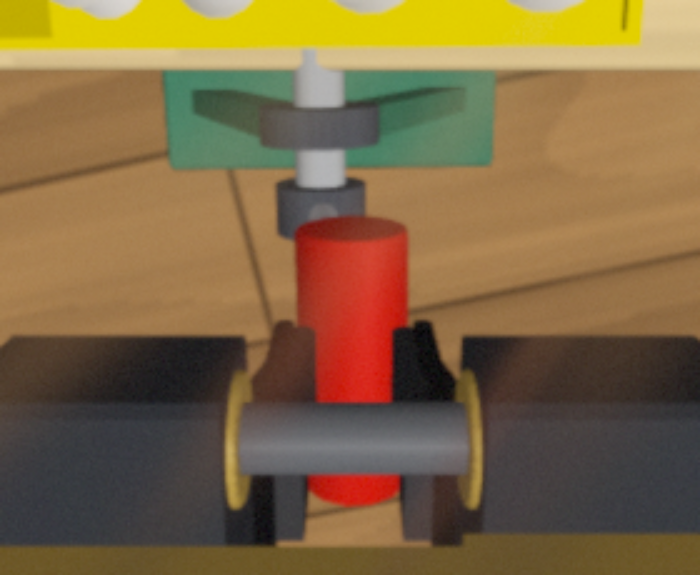

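The bar is between the pads, and its top is near z 0.333, so its centre is about 0.320. The grip itself is fine; the load is only vertical preload. I'll ease up slightly and keep winding.

Emit:
jog_arm(plan="0 0.33 -0.06 0 0 0 1;0 0.33 0.06 0 0 0 1;0 0.33 0.08 0 0 0 1;0 0.34 0.09 0 0 0 1;0 0 0 0 0 0 1;0 0 0 0 0 0 1;0 0 0 0 0 0 1;0 0 0 0 0 0 1;0 0 0 0 0 0 1;0 0 0 0 0 0 1")

```text
time_s: 5.25
tcp_pos: [0.5123, 0.0002, 0.3054]
ee_rot: [[0.977, -0.214, 0.012], [-0.214, -0.977, -0.005], [0.012, 0.003, -1.0]]
wrist_force: [-3.9, -3.5, 21.7]
gripper_width: 0.003
gripper_force: 10.9
```

```bash
cat > look.py <<'E'
from obs import *
from station import r
s=r.sense();c=r.get_calibration("scene");im,d=r.capture("scene")
t=theta(im,d,c,.0115);p=pointer(im,c);a=a_of(s["tcp_pos"])
G=np.r_[(s["tcp_pos"][:2]-ORG)@EX,(s["tcp_pos"][:2]-ORG)@EY,s["tcp_pos"][2]+.019-.15]
print("t",s["time_s"],"th",np.round(t,4),"ptr",p,"a",round(a,4),"r",np.hypot(G[1],G[2]).round(4),"x",G[0].round(4),"F",np.round(s["wrist_force"],1),"w",round(s["gripper_width"],3))
E
python3 look.py
```

```text
t 5.25 th [-0.2086] ptr -0.18561875232602792 a 0.314 r 0.1821 x -0.1424 F [-3.9 -3.5 21.7] w 0.003
```

The gripper reads shut at 0.003, so it has probably slipped. I'll look before moving again.

```bash
python3 - <<'E'
from obs import *
from station import r
c=r.get_calibration("wrist");im,d=r.capture("wrist");a=cv2.resize(im[100:330,180:460,::-1],None,fx=1.4,fy=1.4)
im,d=r.capture("scene");b=cv2.resize(im[100:200,260:380,::-1],None,fx=3.2,fy=3.2)[:322]
b=cv2.copyMakeBorder(b,0,322-b.shape[0],0,0,0) if b.shape[0]<322 else b
cv2.imwrite("pics/x2.png",np.hstack([a,b]));s=r.sense();print(s["gripper_width"],s["gripper_force"],s["wrist_force"],s["tcp_pos"],theta(im,d,r.get_calibration("scene"),.0115))
E
```

```text
0.007642945405669647 10.920517221093178 [-4.23663098 -4.84585188 20.76016105] [5.12316785e-01 1.55129093e-04 3.05387596e-01] [-0.1876929229609917]
```

View pics/x2.png

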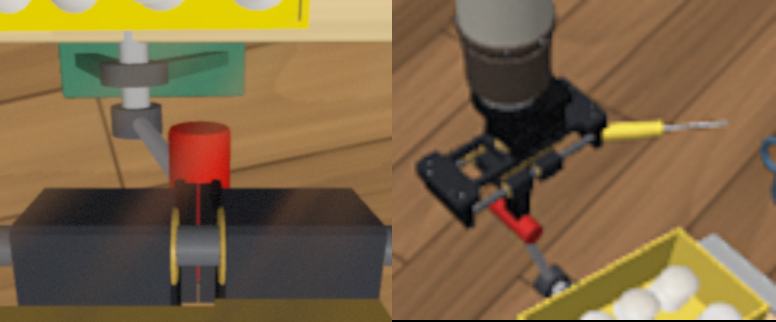

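```bash
cat > sim.py <<'E'
import numpy as np
def sim(k,af,t0,t1,th,om,ht=None,dt=.005):
    T=[];t=t0;ap=af(t0)
    while t<t1-1e-9:
        a=af(t);da=(a-ap)/dt;ap=a
        acc=(.65*k*np.sin(th)+.35*(a-th)+.05*(da-om)-.15*om)/.13
        om+=acc*dt;th+=om*dt
        if th<-.3: 
            th=-.3;om=max(om,0)
        t+=dt;T.append((t,th,om))
    return np.array(T)
E
python3 - <<'E'
from obs import *
from station import r
from sim import sim
c=r.get_calibration("wrist");im,d=r.capture("wrist");s=r.sense();print(s["time_s"],s["gripper_width"],s["wrist_force"],s["tcp_pos"])
P,u,v=pts(im,d,c,mask(im,"red"));P=P[P[:,2]>.25];X=(P[:,:2]-ORG)@EX
for x in(-.135,-.125,-.12):
    w=P[(X>x)&(X<x+.01)];print(x,len(w),"y",np.percentile((w[:,:2]-ORG)@EY,[2,50,98]).round(4),"z",np.percentile(w[:,2],[2,50,98]).round(4))
for k in(.85,.9,.95,1,1.05,1.1):
    for A in(.3,.34):
        T=sim(k,lambda t:np.interp(t,[4.3,4.7],[.1,A]),4.25,5.45,-.3,0)
        print(k,A,[np.interp(x,T[:,0],T[:,1]).round(3) for x in(5.25,5.35,5.45)],T[-1,2].round(3))
E
```

```text
5.45 0.003504783078918519 [-4.45931043 -4.29005799 22.04957423] [5.12319805e-01 1.56079025e-04 3.05386183e-01]
-0.135 618 y [-0.0646 -0.0526 -0.0411] z [0.3169 0.3243 0.3483]
-0.125 728 y [-0.064  -0.0526 -0.0412] z [0.3168 0.324  0.3262]
-0.12 579 y [-0.0638 -0.0504 -0.0412] z [0.3104 0.3233 0.3261]
0.85 0.3 [np.float64(-0.203), np.float64(-0.182), np.float64(-0.159)] 0.241
0.85 0.34 [np.float64(-0.172), np.float64(-0.144), np.float64(-0.114)] 0.315
0.9 0.3 [np.float64(-0.225), np.float64(-0.208), np.float64(-0.189)] 0.196
0.9 0.34 [np.float64(-0.195), np.float64(-0.171), np.float64(-0.145)] 0.272
0.95 0.3 [np.float64(-0.246), np.float64(-0.233), np.float64(-0.219)] 0.149
0.95 0.34 [np.float64(-0.216), np.float64(-0.197), np.float64(-0.175)] 0.226
1 0.3 [np.float64(-0.264), np.float64(-0.255), np.float64(-0.246)] 0.101
1 0.34 [np.float64(-0.236), np.float64(-0.221), np.float64(-0.204)] 0.179
1.05 0.3 [np.float64(-0.281), np.float64(-0.276), np.float64(-0.271)] 0.052
1.05 0.34 [np.float64(-0.255), np.float64(-0.244), np.float64(-0.232)] 0.13
1.1 0.3 [np.float64(-0.295), np.float64(-0.295), np.float64(-0.295)] 0.004
1.1 0.34 [np.float64(-0.272), np.float64(-0.265), np.float64(-0.258)] 0.08
```

```bash
cat > mpc.py <<'E'
from sim import sim
import numpy as np
from scipy.optimize import least_squares
LAG=.05
def rows(a0,seq):
    a=np.r_[a0,seq];y=.17*np.sin(a);z=-.17*np.cos(a)
    return np.diff(y)/.025,np.diff(z)/.025
def plan(k,t0,th,om,a0,ref,N=10,amax=.06,b=0,verbose=1):
    """ref: fn(t-t0)->theta ; b: bias added to a. horizon N rows + 5 hold"""
    M=N+5;tt=np.arange(M+1)*.1
    def af(x):
        A=np.r_[a0,a0+np.cumsum(x)];A=np.r_[A,[A[-1]]]
        return lambda t:b+np.interp(t-t0-LAG,np.r_[tt,99],A)
    tr=np.array([ref(x) for x in tt[1:]]);vr=np.array([(ref(x+.01)-ref(x-.01))/.02 for x in tt[1:]])
    def res(x):
        T=sim(k,af(x),t0,t0+M*.1,th,om,dt=.01)
        q=T[9::10];return np.r_[(q[:,1]-tr)*10,(q[:,2]-vr)*5,x*1.5]
    s=least_squares(res,np.zeros(M),bounds=(-amax,amax));x=s.x
    T=sim(k,af(x),t0,t0+M*.1,th,om,dt=.01)
    if verbose:
        seq=a0+np.cumsum(x);y,z=rows(a0,seq)
        for i in range(N):print(i,"a %.3f  y %.2f z %.2f   th %.3f om %.3f"%(seq[i],y[i],z[i],T[i*10+9,1],T[i*10+9,2]))
        for kk in(k-.05,k+.05):print("k",kk,sim(kk,af(x),t0,t0+N*.1,th,om)[-1].round(3))
E
python3 - <<'E'
from mpc import *
from h import proj
from station import r
s=r.sense();c=r.get_calibration("wrist");z=np.array([0,0,1.])
print("TCP px",proj(c,s["tcp_pos"]),"gp px",proj(c,s["tcp_pos"]+.019*z),s["time_s"])
k=.89;T=sim(k,lambda t:np.interp(t,[4.3,4.7],[.1,.312]),4.25,5.45,-.3,0)
print([np.interp(x,T[:,0],T[:,1]).round(3) for x in(5.25,5.35,5.45)],T[-1])
th,om=T[-1,1:]
plan(k,5.45,th,om,.312,lambda t:th+ (.06*t-.11*t*t if t<.7 else (.06*.7-.11*.49)-.09*(t-.7)))
E
```

```text
TCP px [[321.59566444 233.46066556]] gp px [[321.75257865 245.6972371 ]] 5.45
[np.float64(-0.212), np.float64(-0.192), np.float64(-0.17)] [ 5.45       -0.17007378  0.22753621]
0 a 0.252  y -0.39 z -0.11   th -0.146 om 0.237
1 a 0.192  y -0.40 z -0.09   th -0.123 om 0.223
2 a 0.132  y -0.40 z -0.07   th -0.102 om 0.200
3 a 0.072  y -0.41 z -0.04   th -0.084 om 0.168
4 a 0.012  y -0.41 z -0.02   th -0.069 om 0.128
5 a -0.048  y -0.41 z 0.01   th -0.059 om 0.081
6 a -0.108  y -0.41 z 0.03   th -0.054 om 0.027
7 a -0.168  y -0.40 z 0.06   th -0.054 om -0.033
8 a -0.228  y -0.40 z 0.08   th -0.061 om -0.101
9 a -0.214  y 0.10 z -0.02   th -0.075 om -0.163
k 0.84 [ 6.45  -0.066 -0.149]
k 0.9400000000000001 [ 6.45  -0.085 -0.178]
```

```bash
python3 - <<'E'
from mpc import *
th,om=-.166,.23
plan(.89,5.45,th,om,.312,lambda t:-.14-.03*max(t-.3,0)-.05*max(t-.5,0) ,amax=.12)
E
```

```text
0 a 0.192  y -0.79 z -0.20   th -0.142 om 0.229
1 a 0.072  y -0.81 z -0.11   th -0.122 om 0.181
2 a -0.048  y -0.82 z -0.01   th -0.108 om 0.112
3 a -0.168  y -0.81 z 0.09   th -0.101 om 0.025
4 a -0.250  y -0.54 z 0.12   th -0.104 om -0.072
5 a -0.150  y 0.67 z -0.14   th -0.116 om -0.139
6 a -0.055  y 0.64 z -0.07   th -0.130 om -0.143
7 a 0.003  y 0.40 z -0.01   th -0.144 om -0.132
8 a 0.036  y 0.23 z 0.00   th -0.156 om -0.120
9 a 0.056  y 0.13 z 0.01   th -0.168 om -0.111
k 0.84 [ 6.45  -0.156 -0.089]
k 0.9400000000000001 [ 6.45  -0.179 -0.133]
```

Emit:
jog_arm(plan="0 -0.79 -0.2 0 0 0 1;0 -0.81 -0.11 0 0 0 1;0 -0.82 -0.01 0 0 0 1;0 -0.81 0.09 0 0 0 1;0 -0.54 0.12 0 0 0 1;0 0.67 -0.14 0 0 0 1;0 0.64 -0.07 0 0 0 1;0 0.4 -0.01 0 0 0 1;0 0.23 0 0 0 0 1;0 0.13 0.01 0 0 0 1")

```text
time_s: 6.45
tcp_pos: [0.5214, 0.0434, 0.3125]
ee_rot: [[0.977, -0.214, 0.012], [-0.214, -0.977, -0.001], [0.011, -0.002, -1.0]]
wrist_force: [-4.6, 0.4, 19.6]
gripper_width: 0.005
gripper_force: 9.7
```

```bash
cat >> look.py <<'E'
c=r.get_calibration("wrist");im,d=r.capture("wrist")
P,u,v=pts(im,d,c,mask(im,"red"));P=P[P[:,2]>.25]
q=np.stack([(P[:,:2]-ORG)@EX,(P[:,:2]-ORG)@EY,P[:,2]],1);q=q[(q[:,0]>-.13)&(q[:,0]<-.115)]
if len(q)>20:
    y=np.percentile(q[:,1],[2,98]);print("bar y",y.round(4),"ztop",np.percentile(q[:,2],95).round(4),"a_bar",np.arcsin(-y.mean()/.17).round(3))
print("end",r.sense()["time_s"])
E
python3 look.py
```

```text
t 6.45 th [-0.2306] ptr -0.19920218827127303 a 0.049 r 0.1817 x -0.1429 F [-4.6  0.4 19.6] w 0.005
bar y [-0.0229 -0.0003] ztop 0.3329 a_bar 0.068
end 6.55
```

```bash
cat > fit.py <<'E'
from obs import *
from mpc import *
from station import r
import json
def fit(ta,aa,meas,t0,end,th0=-.3,free=False):
    def f(p):
        af=lambda t:np.interp(t-p[2],ta,aa)+p[1]
        return sim(p[0],af,t0,end+1e-6,p[3] if free else th0,p[4] if free else 0,dt=.01)
    def res(p):
        T=f(p);T=np.vstack([[t0,p[3] if free else th0,p[4] if free else 0],T])
        q=np.interp([m[0] for m in meas],T[:,0],T[:,1])
        x=np.r_[(q-[m[1] for m in meas])/.004,(p[0]-1)/.15,p[1]/.02,(p[2]-.05)/.03]
        return np.r_[x,p[4]/.5] if free else x
    x0=[1,0,.05]+([meas[0][1],0] if free else [])
    s=min((least_squares(res,[k]+x0[1:]) for k in(.9,1.05,1.2)),key=lambda s:s.cost);return s.x,s.fun.round(2),f(s.x)
def th_now():
    s=r.sense();c=r.get_calibration("scene");im,d=r.capture("scene");return s["time_s"],theta(im,d,c,.0115)
E
python3 - <<'E'
from fit import *
t,th=th_now();print(t,th)
aseq=[.192,.072,-.048,-.168,-.25,-.15,-.055,.003,.036,.056]
ta=[4.25,4.65]+[5.45]+[5.55+.1*i for i in range(10)];aa=[.1,.312,.312]+aseq
meas=[(5.25,-.2086),(5.35,-.1877),(6.45,-.2306),(t,th[0])]
p,fun,T=fit(ta,aa,meas,4.25,t+.05);print(p,fun,T[-1])
plan(p[0],t+.05,T[-1,1],T[-1,2],.056,lambda x:max(T[-1,1]-.08*x,-.3),amax=.12,b=p[1])
E
```

```text
6.55 [-0.24679598274674194]
[ 0.88278082 -0.01419074 -0.00692248] [-0.32 -0.75  0.15  0.12 -0.78 -0.71 -1.9 ] [ 6.61       -0.25630083 -0.16792096]
0 a 0.176  y 0.81 z 0.09   th -0.273 om -0.153
1 a 0.219  y 0.29 z 0.06   th -0.285 om -0.106
2 a 0.212  y -0.05 z -0.01   th -0.294 om -0.078
3 a 0.203  y -0.06 z -0.01   th -0.300 om 0.000
4 a 0.201  y -0.02 z -0.00   th -0.300 om -0.000
5 a 0.200  y -0.00 z -0.00   th -0.300 om 0.000
6 a 0.199  y -0.00 z -0.00   th -0.300 om 0.000
7 a 0.199  y -0.00 z -0.00   th -0.300 om 0.000
8 a 0.199  y -0.00 z -0.00   th -0.300 om 0.000
9 a 0.199  y -0.00 z -0.00   th -0.300 om 0.000
k 0.8327808199093976 [ 7.6   -0.292  0.027]
k 0.9327808199093977 [ 7.6 -0.3  0. ]
```

Emit:
jog_arm(plan="0 0.81 0.09 0 0 0 1;0 0.29 0.06 0 0 0 1;0 -0.05 -0.01 0 0 0 1;0 -0.06 -0.01 0 0 0 1;0 0 0 0 0 0 1;0 -0.35 -0.06 0 0 0 1;0 -0.34 -0.04 0 0 0 1;0 -0.47 -0.03 0 0 0 1;0 -0.54 0 0 0 0 1;0 -0.54 0.05 0 0 0 1")

```text
time_s: 7.6
tcp_pos: [0.5282, 0.0755, 0.311]
ee_rot: [[0.977, -0.214, 0.011], [-0.214, -0.977, 0.002], [0.011, -0.004, -1.0]]
wrist_force: [-4.2, 3.7, 17.1]
gripper_width: 0.0
gripper_force: 8.4
```

```bash
python3 look.py
```

```text
t 7.6 th [-0.3007] ptr -0.261172859984479 a -0.1448 r 0.1816 x -0.1432 F [-4.2  3.7 17.1] w 0.0
bar y [0.0093 0.0318] ztop 0.3313 a_bar -0.121
end 7.7
```

Emit:
jog_arm(plan="0 -0.55 0.1 0 0 0 1;0 -0.54 0.14 0 0 0 1;0 0 0 0 0 0 1;0 0 -1 0 0 0 1;-0.08 0 -1 0 0 0 -1;0 0 0 0 0 0 -1;0 0 0 0 0 0 -1;0 0 0 0 0 0 -1;0 0 0 0 0 0 -1;0 0 0 0 0 0 -1")

```text
time_s: 8.7
tcp_pos: [0.5297, 0.1022, 0.3473]
ee_rot: [[0.977, -0.215, -0.002], [-0.215, -0.977, -0.001], [-0.001, 0.001, -1.0]]
wrist_force: [-1.3, -0.6, -0.7]
gripper_width: 0.467
gripper_force: 0.0
```

```bash
python3 look.py
```

```text
t 8.7 th [-0.3012] ptr -0.261172859984479 a -0.3043 r 0.2222 x -0.1475 F [-1.3 -0.6 -0.7] w 0.467
bar y [0.0416 0.064 ] ztop 0.3235 a_bar -0.316
end 8.8
```

Emit:
jog_arm(plan="0.1 0 0 0 0 0 -0.3;0 0 0.6 0 0 0 -0.3;0 0 1 0 0 0 -0.3;0 0 1.05 0 0 0 -0.3;0 0 0 0 0 0 1;0 0 0 0 0 0 1;0 0 0 0 0 0 1;0 0 0 0 0 0 1;0 0 0 0 0 0 1;0 0 0 0 0 0 1")

```text
refused, shift out of range in row 4
```

Emit:
jog_arm(plan="0.1 0 0 0 0 0 -0.3;0 0 0.65 0 0 0 -0.3;0 0 1 0 0 0 -0.3;0 0 1 0 0 0 -0.3;0 0 0 0 0 0 1;0 0 0 0 0 0 1;0 0 0 0 0 0 1;0 0 0 0 0 0 1;0 0 0 0 0 0 1;0 0 0 0 0 0 1")

```text
time_s: 9.8
tcp_pos: [0.5329, 0.1022, 0.283]
ee_rot: [[0.977, -0.214, 0.002], [-0.214, -0.977, 0.001], [0.002, -0.001, -1.0]]
wrist_force: [0.3, 1.0, 2.4]
gripper_width: 0.288
gripper_force: 30.0
```

```bash
python3 look.py
```

```text
t 9.8 th [-0.301] ptr -0.261172859984479 a -0.308 r 0.1605 x -0.1444 F [0.3 1.  2.4] w 0.288
bar y [0.0404 0.0635] ztop 0.3236 a_bar -0.311
end 9.9
```

Now the grip is proper: width 0.288, about 25 mm, with no vertical load.

```bash
python3 - <<'E'
from mpc import *
import mpc; mpc.LAG=.01
plan(.88,9.9,-.3,0,-.3,lambda t:-.3+.2*max(t-.55,0)**2 if t<.9 else -.2755+.14*(t-.9),amax=.09)
E
```

```text
0 a -0.300  y 0.00 z 0.00   th -0.300 om 0.000
1 a -0.300  y 0.00 z 0.00   th -0.300 om 0.000
2 a -0.300  y 0.00 z 0.00   th -0.300 om 0.000
3 a -0.300  y 0.00 z 0.00   th -0.300 om 0.000
4 a -0.300  y 0.00 z 0.00   th -0.300 om 0.000
5 a -0.300  y 0.00 z 0.00   th -0.300 om 0.000
6 a -0.300  y 0.00 z 0.00   th -0.300 om 0.000
7 a -0.300  y 0.00 z 0.00   th -0.300 om 0.000
8 a -0.300  y 0.00 z 0.00   th -0.300 om 0.000
9 a -0.300  y 0.00 z 0.00   th -0.300 om 0.000
k 0.83 [10.9 -0.3  0. ]
k 0.93 [10.9 -0.3  0. ]
```

Emit:
jog_arm(plan="0 0.55 -0.14 0 0 0 1;0 0.56 -0.1 0 0 0 1;0 0.56 -0.05 0 0 0 1;0 0.56 0 0 0 0 1;0 0.56 0.04 0 0 0 1;0 0.56 0.09 0 0 0 1;0 0.54 0.13 0 0 0 1;0 0 0 0 0 0 1;0 0 0 0 0 0 1;0 0 0 0 0 0 1")

```text
time_s: 10.9
tcp_pos: [0.5119, 0.0063, 0.2828]
ee_rot: [[0.977, -0.215, 0.0], [-0.215, -0.977, -0.002], [0.0, 0.002, -1.0]]
wrist_force: [4.3, -0.1, 3.6]
gripper_width: 0.292
gripper_force: 30.0
```

```bash
sed -i 's/^LAG=.*/LAG=.02/' mpc.py; python3 look.py | head -1; cat > step.py <<'E'
from fit import *
S=json.load(open("hist.json"))
t,th=th_now();th=min(th,key=lambda x:abs(x-S.get("pred",th[0])));S["meas"].append((t,th))
p,fun,T=fit(S["ta"],S["aa"],S["meas"],S["t0"],t+.05)
s=r.sense();am=a_of(s["tcp_pos"]);print("t",s["time_s"],"th",round(th,4),"fit k,b,lag",p.round(3),"res",fun[-7:],"now",T[-1].round(3),"a_meas",round(am,3),"a_cmd",S["aa"][-1],"F",np.round(s["wrist_force"],1),"w",round(s["gripper_width"],3))
json.dump(S,open("hist.json","w"))
def go(ref,N=10,amax=.1): plan(p[0],t+.05,T[-1,1],T[-1,2],S["aa"][-1],ref,N,amax,p[1])
def smooth(th1,D): # quintic-ish to th1
    a=T[-1,1];v=T[-1,2]
    from scipy.interpolate import CubicHermiteSpline as C
    q=C([0,D],[a,th1],[v,0]);return lambda x:float(q(x)) if x<D else th1
E
python3 - <<'E'
import json
json.dump(dict(t0=9.9,ta=[9.9,10.6],aa=[-.3,.28],meas=[(9.9,-.3)]),open("hist.json","w"))
from step import *
go(smooth(.06,2.0))
E
```

```text
t 10.9 th [-0.2716] ptr -0.23976370775099615 a 0.278 r 0.1588 x -0.1441 F [ 4.3 -0.1  3.6] w 0.292
t 11.05 th -0.2614 fit k,b,lag [0.894 0.004 0.048] res [ 0.   -0.09 -0.71  0.18 -0.08] now [11.06  -0.255  0.124] a_meas 0.276 a_cmd 0.28 F [ 4.2 -0.9  4.4] w 0.287
0 a 0.297  y 0.11 z 0.03   th -0.241 om 0.143
1 a 0.299  y 0.01 z 0.00   th -0.226 om 0.162
2 a 0.293  y -0.04 z -0.01   th -0.209 om 0.178
3 a 0.283  y -0.07 z -0.02   th -0.190 om 0.191
4 a 0.269  y -0.09 z -0.03   th -0.170 om 0.200
5 a 0.253  y -0.11 z -0.03   th -0.150 om 0.207
6 a 0.234  y -0.13 z -0.03   th -0.129 om 0.211
7 a 0.213  y -0.14 z -0.03   th -0.108 om 0.212
8 a 0.190  y -0.15 z -0.03   th -0.087 om 0.210
9 a 0.165  y -0.17 z -0.03   th -0.066 om 0.205
k 0.8435731170986458 [12.05  -0.049  0.229]
k 0.9435731170986459 [12.05  -0.085  0.176]
```

Emit:
jog_arm(plan="0 0.11 0.03 0 0 0 1;0 0.01 0 0 0 0 1;0 -0.04 -0.01 0 0 0 1;0 -0.07 -0.02 0 0 0 1;0 -0.09 -0.03 0 0 0 1;0 -0.11 -0.03 0 0 0 1;0 -0.13 -0.03 0 0 0 1;0 -0.14 -0.03 0 0 0 1;0 -0.15 -0.03 0 0 0 1;0 -0.17 -0.03 0 0 0 1")

```text
time_s: 12.05
tcp_pos: [0.5153, 0.0239, 0.2873]
ee_rot: [[0.977, -0.215, -0.002], [-0.215, -0.977, -0.005], [-0.001, 0.005, -1.0]]
wrist_force: [5.6, -4.3, 2.2]
gripper_width: 0.294
gripper_force: 30.0
```

```bash
sed -i 's/^LAG=.*/LAG=.04/' mpc.py; cat > addh.py <<'E'
import json,sys,numpy as np
S=json.load(open("hist.json"));t0=float(sys.argv[1]);ys=[float(x) for x in sys.argv[2:]]
if S["ta"][-1]<t0: S["ta"].append(t0);S["aa"].append(S["aa"][-1])
for i,y in enumerate(ys): S["ta"].append(round(t0+.1*(i+1),3));S["aa"].append(float(np.arcsin(np.sin(S["aa"][-1])+y/6.8)))
json.dump(S,open("hist.json","w"))
E
python3 addh.py 11.05 .11 .01 -.04 -.07 -.09 -.11 -.13 -.14 -.15 -.17; python3 - <<'E'
from step import *
go(smooth(.07,1.2))
E
```

```text
t 12.1 th -0.1063 fit k,b,lag [ 0.913 -0.003  0.03 ] res [ 0.   -1.28  0.21 -0.58 -0.17 -0.68] now [12.11  -0.096  0.157] a_meas 0.167 a_cmd 0.16236217768007133 F [ 5.1 -4.1  4.9] w 0.29
0 a 0.193  y 0.20 z 0.04   th -0.080 om 0.166
1 a 0.187  y -0.04 z -0.01   th -0.062 om 0.180
2 a 0.168  y -0.13 z -0.02   th -0.044 om 0.186
3 a 0.142  y -0.18 z -0.03   th -0.025 om 0.186
4 a 0.111  y -0.21 z -0.03   th -0.007 om 0.180
5 a 0.078  y -0.23 z -0.02   th 0.010 om 0.169
6 a 0.041  y -0.25 z -0.01   th 0.026 om 0.153
7 a 0.002  y -0.26 z -0.01   th 0.041 om 0.132
8 a -0.039  y -0.28 z 0.01   th 0.052 om 0.106
9 a -0.080  y -0.28 z 0.02   th 0.061 om 0.075
k 0.8628737894354481 [13.1    0.064  0.075]
k 0.9628737894354482 [13.1    0.058  0.073]
```

Emit:
jog_arm(plan="0 0.2 0.04 0 0 0 1;0 -0.04 -0.01 0 0 0 1;0 -0.13 -0.02 0 0 0 1;0 -0.18 -0.03 0 0 0 1;0 -0.21 -0.03 0 0 0 1;0 -0.23 -0.02 0 0 0 1;0 -0.25 -0.01 0 0 0 1;0 -0.26 -0.01 0 0 0 1;0 -0.28 0.01 0 0 0 1;0 -0.28 0.02 0 0 0 1")

```text
time_s: 13.1
tcp_pos: [0.5228, 0.0644, 0.288]
ee_rot: [[0.977, -0.215, -0.006], [-0.215, -0.977, -0.006], [-0.004, 0.007, -1.0]]
wrist_force: [3.7, -4.0, 1.8]
gripper_width: 0.288
gripper_force: 30.0
```

```bash
python3 addh.py 12.1 .2 -.04 -.13 -.18 -.21 -.23 -.25 -.26 -.28 -.28; python3 - <<'E'
from step import *
go(smooth(.07,.6))
im,d=r.capture("scene");print(r.sense()["time_s"],"ptr",pointer(im,r.get_calibration("scene")))
cv2.imwrite("pics/m1.png",cv2.resize(im[190:245,330:400,::-1],None,fx=8,fy=8,interpolation=cv2.INTER_CUBIC))
E
```

```text
t 13.15 th -0.303 fit k,b,lag [ 0.582 -0.183 -0.237] res [  0.     5.55 -10.26   5.04  -2.79  -9.17  -9.57] now [13.16 -0.3   0.  ] a_meas -0.079 a_cmd -0.08256164476433994 F [ 1.9 -2.6  4.6] w 0.292
0 a -0.083  y 0.00 z 0.00   th -0.300 om 0.000
1 a -0.083  y 0.00 z 0.00   th -0.300 om 0.000
2 a -0.083  y 0.00 z 0.00   th -0.300 om 0.000
3 a -0.083  y 0.00 z 0.00   th -0.300 om 0.000
4 a -0.083  y 0.00 z 0.00   th -0.300 om 0.000
5 a -0.083  y 0.00 z 0.00   th -0.300 om 0.000
6 a -0.083  y 0.00 z 0.00   th -0.300 om 0.000
7 a -0.083  y 0.00 z 0.00   th -0.300 om 0.000
8 a -0.083  y 0.00 z 0.00   th -0.300 om 0.000
9 a -0.083  y 0.00 z 0.00   th -0.300 om 0.000
k 0.5315388559394578 [14.15 -0.3   0.  ]
k 0.6315388559394579 [14.15 -0.3   0.  ]
13.2 ptr 0.03967198321789549
```

View pics/m1.png

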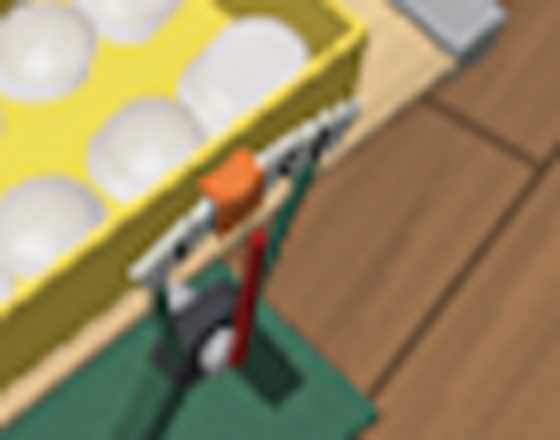

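```bash
python3 - <<'E'
s=open("step.py").read()
s=s.replace('th=min(th,key=lambda x:abs(x-S.get("pred",th[0])));','_,_,T0=fit(S["ta"],S["aa"],S["meas"],S["t0"],t);print("roots",np.round(th,3),"pred",T0[-1].round(3));th=min(th,key=lambda x:abs(x-T0[-1,1]));')
open("step.py","w").write(s)
import json;S=json.load(open("hist.json"));S["meas"]=S["meas"][:-1];S["meas"].insert(1,(10.9,-.2716));json.dump(S,open("hist.json","w"))
E
python3 - <<'E'
from step import *
go(smooth(.07,.6))
E
```

```text
roots [-0.306  0.019] pred [13.21   0.053  0.026]
t 13.25 th 0.0191 fit k,b,lag [ 0.874 -0.024  0.011] res [-0.61 -0.76 -0.23  0.16 -0.84 -1.19 -1.29] now [13.26   0.018 -0.033] a_meas -0.079 a_cmd -0.08256164476433994 F [ 1.5 -3.9  2.3] w 0.289
0 a 0.017  y 0.68 z -0.02   th 0.014 om -0.030
1 a 0.117  y 0.68 z 0.05   th 0.013 om 0.012
2 a 0.217  y 0.67 z 0.11   th 0.018 om 0.074
3 a 0.160  y -0.38 z -0.07   th 0.029 om 0.117
4 a 0.060  y -0.68 z -0.07   th 0.040 om 0.109
5 a -0.040  y -0.68 z -0.01   th 0.049 om 0.072
6 a -0.047  y -0.05 z 0.00   th 0.054 om 0.037
7 a -0.036  y 0.08 z -0.00   th 0.057 om 0.024
8 a -0.027  y 0.06 z -0.00   th 0.059 om 0.019
9 a -0.023  y 0.03 z -0.00   th 0.061 om 0.015
k 0.823573416354994 [1.425e+01 5.800e-02 8.000e-03]
k 0.9235734163549941 [14.25   0.064  0.022]
```

The pointer tip (crop (258,235)) stands at the right-hand edge of the clip (crop 205–260), a little short of its middle. I'll push on.

Emit:
jog_arm(plan="0 0.68 -0.02 0 0 0 1;0 0.68 0.05 0 0 0 1;0 0.67 0.11 0 0 0 1;0 -0.38 -0.07 0 0 0 1;0 -0.68 -0.07 0 0 0 1;0 -0.68 -0.01 0 0 0 1;0 -0.05 0 0 0 0 1;0 0.08 0 0 0 0 1;0 0.06 0 0 0 0 1;0 0.03 0 0 0 0 1")

```text
time_s: 14.25
tcp_pos: [0.5222, 0.0573, 0.2888]
ee_rot: [[0.977, -0.215, 0.0], [-0.215, -0.977, 0.002], [-0.0, -0.002, -1.0]]
wrist_force: [-4.4, 2.2, 3.4]
gripper_width: 0.289
gripper_force: 30.0
```

```bash
python3 addh.py 13.25 .68 .68 .67 -.38 -.68 -.68 -.05 .08 .06 .03; cat >> step.py <<'E'
def keep(): # only the recent window matters from now on
    S["meas"]=S["meas"][-5:]
E
python3 - <<'E'
from step import *
go(smooth(.07,.6))
E
```

```text
roots [-0.258  0.063] pred [14.26   0.069  0.02 ]
t 14.3 th 0.0634 fit k,b,lag [ 0.868 -0.026  0.015] res [-0.77 -0.13  0.06  0.03 -0.88 -1.29 -1.18] now [1.431e+01 6.400e-02 1.200e-02] a_meas -0.031 a_cmd -0.022175580653105476 F [-4.1  1.6  3.7] w 0.291
0 a -0.010  y 0.08 z -0.00   th 0.065 om 0.011
1 a -0.009  y 0.00 z -0.00   th 0.067 om 0.012
2 a -0.013  y -0.02 z 0.00   th 0.068 om 0.011
3 a -0.018  y -0.04 z 0.00   th 0.069 om 0.009
4 a -0.023  y -0.04 z 0.00   th 0.069 om 0.005
5 a -0.024  y -0.00 z 0.00   th 0.070 om 0.002
6 a -0.021  y 0.02 z -0.00   th 0.070 om 0.000
7 a -0.019  y 0.01 z -0.00   th 0.070 om 0.000
8 a -0.018  y 0.01 z -0.00   th 0.070 om 0.000
9 a -0.017  y 0.00 z -0.00   th 0.070 om 0.000
k 0.8184510103366991 [ 1.53e+01  6.40e-02 -1.10e-02]
k 0.9184510103366992 [1.53e+01 7.60e-02 1.20e-02]
```

Emit:
jog_arm(plan="0 0.08 0 0 0 0 1;0 0 0 0 0 0 1;0 -0.02 0 0 0 0 1;0 -0.04 0 0 0 0 1;0 -0.04 0 0 0 0 1;0 0 0 0 0 0 1;0 0.02 0 0 0 0 1;0 0.01 0 0 0 0 1;0 0.01 0 0 0 0 1;0 0 0 0 0 0 1")

```text
time_s: 15.3
tcp_pos: [0.5221, 0.0564, 0.2889]
ee_rot: [[0.977, -0.215, -0.0], [-0.215, -0.977, 0.001], [-0.001, -0.001, -1.0]]
wrist_force: [-5.2, 3.0, 4.4]
gripper_width: 0.293
gripper_force: 30.0
```

```bash
python3 addh.py 14.3 .08 0 -.02 -.04 -.04 0 .02 .01 .01 0; python3 - <<'E'
from step import *
go(smooth(.07,.6))
im,d=r.capture("scene");print(r.sense()["time_s"],"ptr",pointer(im,r.get_calibration("scene")))
cv2.imwrite("pics/m2.png",cv2.resize(im[190:245,330:400,::-1],None,fx=8,fy=8,interpolation=cv2.INTER_CUBIC))
m=mask(im,"orange");m[:195]=0;m[235:]=0;m[:,:340]=0;m[:,380:]=0;v,u=np.nonzero(m);print(len(u),u.mean(),v.mean())
c=r.get_calibration("scene")
for mm in(.04,.07,.1):print(mm,proj(c,np.r_[ORG+.118*EX+.150*-np.sin(mm)*EY,.15+.150*np.cos(mm)]).round(1),proj(c,np.r_[ORG+.118*EX-.136*np.sin(mm)*EY,.15+.136*np.cos(mm)]).round(1))
E
```

```text
roots [0.053] pred [ 1.531e+01  6.900e-02 -2.000e-03]
t 15.35 th 0.0534 fit k,b,lag [ 0.86  -0.029  0.02 ] res [ 0.2   0.45 -0.8   0.28 -0.93 -1.45 -0.99] now [15.36   0.053 -0.018] a_meas -0.026 a_cmd -0.019233772591989152 F [-5.1  2.9  3.6] w 0.289
0 a 0.072  y 0.62 z 0.02   th 0.052 om 0.001
1 a 0.079  y 0.05 z 0.00   th 0.054 om 0.035
2 a 0.055  y -0.16 z -0.01   th 0.059 om 0.046
3 a 0.016  y -0.26 z -0.01   th 0.063 om 0.043
4 a -0.025  y -0.28 z 0.00   th 0.067 om 0.028
5 a -0.039  y -0.09 z 0.00   th 0.069 om 0.011
6 a -0.030  y 0.06 z -0.00   th 0.069 om 0.003
7 a -0.022  y 0.06 z -0.00   th 0.069 om 0.001
8 a -0.017  y 0.03 z -0.00   th 0.069 om 0.001
9 a -0.015  y 0.02 z -0.00   th 0.069 om 0.001
k 0.80992498730949 [ 1.635e+01  6.400e-02 -9.000e-03]
k 0.9099249873094901 [1.635e+01 7.500e-02 1.200e-02]
15.4 ptr 0.06181405188851688
13 358.61538461538464 212.84615384615384
0.04 [[360.2 212. ]] [[359.9 214.2]]
0.07 [[359.2 212.8]] [[359.  214.9]]
0.1 [[358.2 213.6]] [[358.  215.6]]
```

View pics/m2.png

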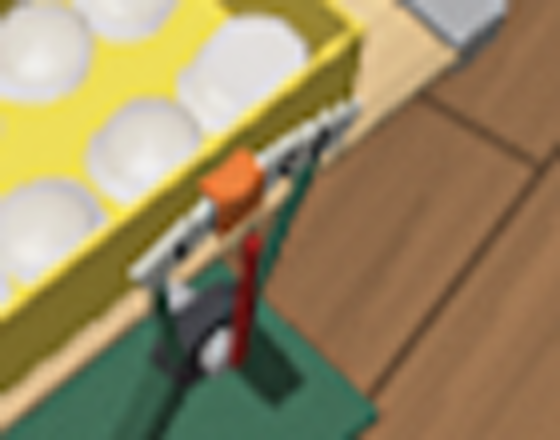

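The pointer tip (crop (252,238)) is under the clip (crop 205–260), on the right of its middle. I'll nudge it towards about 0.075.

Emit:
jog_arm(plan="0 0.65 0.02 0 0 0 1;0 0.1 0 0 0 0 1;0 -0.16 -0.01 0 0 0 1;0 -0.26 -0.01 0 0 0 1;0 -0.3 0 0 0 0 1;0 -0.1 0 0 0 0 1;0 0.05 0 0 0 0 1;0 0.05 0 0 0 0 1;0 0.03 0 0 0 0 1;0 0 0 0 0 0 1")

```text
time_s: 16.4
tcp_pos: [0.5221, 0.0549, 0.2889]
ee_rot: [[0.977, -0.215, 0.001], [-0.215, -0.977, 0.001], [0.0, -0.001, -1.0]]
wrist_force: [-2.7, -0.1, 2.6]
gripper_width: 0.291
gripper_force: 30.0
```

```bash
python3 addh.py 15.4 .65 .1 -.16 -.26 -.3 -.1 .05 .05 .03 0; python3 - <<'E'
from step import *
go(smooth(.076,.6))
E
```

```text
roots [-0.231  0.085] pred [1.641e+01 7.900e-02 1.600e-02]
t 16.45 th 0.0854 fit k,b,lag [ 0.862 -0.028  0.018] res [ 0.25 -0.82  0.68 -0.15 -0.92 -1.41 -1.06] now [16.46   0.086  0.021] a_meas -0.018 a_cmd -0.010409245294984317 F [-3.4  0.1  1.8] w 0.289
0 a -0.079  y -0.47 z 0.02   th 0.088 om 0.006
1 a -0.085  y -0.04 z 0.00   th 0.087 om -0.021
2 a -0.068  y 0.12 z -0.01   th 0.084 om -0.030
3 a -0.041  y 0.19 z -0.01   th 0.081 om -0.029
4 a -0.011  y 0.20 z -0.01   th 0.078 om -0.019
5 a -0.000  y 0.07 z -0.00   th 0.077 om -0.008
6 a -0.006  y -0.04 z 0.00   th 0.077 om -0.002
7 a -0.011  y -0.04 z 0.00   th 0.077 om -0.001
8 a -0.014  y -0.02 z 0.00   th 0.076 om -0.001
9 a -0.016  y -0.01 z 0.00   th 0.076 om -0.001
k 0.8120676233634903 [ 1.745e+01  6.900e-02 -1.300e-02]
k 0.9120676233634903 [1.745e+01 8.400e-02 1.300e-02]
```

Emit:
jog_arm(plan="0 -0.47 0.02 0 0 0 1;0 -0.04 0 0 0 0 1;0 0.12 -0.01 0 0 0 1;0 0.19 -0.01 0 0 0 1;0 0.2 -0.01 0 0 0 1;0 0.07 0 0 0 0 1;0 -0.04 0 0 0 0 1;0 -0.04 0 0 0 0 1;0 -0.02 0 0 0 0 1;0 -0.01 0 0 0 0 1")

```text
time_s: 17.45
tcp_pos: [0.5225, 0.0558, 0.2895]
ee_rot: [[0.977, -0.214, 0.001], [-0.214, -0.977, 0.0], [0.001, -0.0, -1.0]]
wrist_force: [-2.6, 2.1, 3.9]
gripper_width: 0.288
gripper_force: 30.0
```

```bash
python3 addh.py 16.45 -.47 -.04 .12 .19 .2 .07 -.04 -.04 -.02 -.01; python3 - <<'E'
from step import *
go(smooth(.076,.6))
E
```

```text
roots [-0.246  0.071] pred [ 1.746e+01  7.500e-02 -1.000e-03]
t 17.5 th 0.0707 fit k,b,lag [ 0.861 -0.029  0.019] res [-0.73  0.64 -0.51  0.16 -0.93 -1.43 -1.04] now [ 1.751e+01  7.100e-02 -5.000e-03] a_meas -0.024 a_cmd -0.016292130996163667 F [-3.1  4.1  3.7] w 0.288
0 a 0.009  y 0.17 z -0.00   th 0.071 om 0.001
1 a 0.010  y 0.01 z 0.00   th 0.071 om 0.010
2 a 0.003  y -0.05 z -0.00   th 0.073 om 0.014
3 a -0.008  y -0.08 z 0.00   th 0.074 om 0.013
4 a -0.021  y -0.08 z 0.00   th 0.075 om 0.008
5 a -0.025  y -0.03 z 0.00   th 0.076 om 0.003
6 a -0.022  y 0.02 z -0.00   th 0.076 om 0.001
7 a -0.020  y 0.02 z -0.00   th 0.076 om 0.000
8 a -0.018  y 0.01 z -0.00   th 0.076 om 0.000
9 a -0.017  y 0.00 z -0.00   th 0.076 om 0.000
k 0.8109199564006656 [ 1.85e+01  6.90e-02 -1.20e-02]
k 0.9109199564006657 [1.85e+01 8.30e-02 1.30e-02]
```

Emit:
jog_arm(plan="0 0.17 0 0 0 0 1;0 0.01 0 0 0 0 1;0 -0.05 0 0 0 0 1;0 -0.08 0 0 0 0 1;0 -0.08 0 0 0 0 1;0 -0.03 0 0 0 0 1;0 0.02 0 0 0 0 1;0 0.02 0 0 0 0 1;0 0.01 0 0 0 0 1;0 0 0 0 0 0 1")

```text
time_s: 18.5
tcp_pos: [0.5223, 0.0555, 0.2892]
ee_rot: [[0.977, -0.215, -0.0], [-0.215, -0.977, -0.0], [0.0, 0.0, -1.0]]
wrist_force: [-0.1, -0.9, 2.9]
gripper_width: 0.284
gripper_force: 30.0
```

```bash
python3 addh.py 17.5 .17 .01 -.05 -.08 -.08 -.03 .02 .02 .01 0; python3 - <<'E'
from step import *
go(smooth(.076,.6))
E
```

```text
roots [-0.252  0.076] pred [18.51   0.076  0.   ]
t 18.55 th 0.0758 fit k,b,lag [ 0.861 -0.029  0.019] res [ 0.64 -0.51  0.16  0.   -0.93 -1.43 -1.04] now [18.56   0.076 -0.   ] a_meas -0.022 a_cmd -0.01776293257863932 F [-0.  -1.5  3.7] w 0.294
0 a -0.016  y 0.01 z -0.00   th 0.076 om -0.000
1 a -0.016  y 0.00 z -0.00   th 0.076 om 0.000
2 a -0.016  y -0.00 z 0.00   th 0.076 om 0.001
3 a -0.017  y -0.00 z 0.00   th 0.076 om 0.001
4 a -0.017  y -0.00 z 0.00   th 0.076 om 0.000
5 a -0.017  y -0.00 z 0.00   th 0.076 om 0.000
6 a -0.017  y 0.00 z -0.00   th 0.076 om 0.000
7 a -0.017  y 0.00 z -0.00   th 0.076 om 0.000
8 a -0.017  y 0.00 z -0.00   th 0.076 om 0.000
9 a -0.017  y 0.00 z -0.00   th 0.076 om 0.000
k 0.8109119523293221 [ 1.955e+01  6.900e-02 -1.200e-02]
k 0.9109119523293222 [1.955e+01 8.300e-02 1.300e-02]
```

Emit:
jog_arm(plan="0 0.01 0 0 0 0 1;0 0 0 0 0 0 1;0 0 0 0 0 0 1;0 0 0 0 0 0 1;0 0 0 0 0 0 1;0 0 0 0 0 0 1;0 0 0 0 0 0 1;0 0 0 0 0 0 1;0 0 0 0 0 0 1;0 0 0 0 0 0 1")

```text
time_s: 19.55
tcp_pos: [0.5222, 0.0556, 0.2892]
ee_rot: [[0.977, -0.215, 0.0], [-0.215, -0.977, -0.0], [0.0, -0.0, -1.0]]
wrist_force: [-0.1, -2.3, 1.7]
gripper_width: 0.289
gripper_force: 30.0
```

```bash
python3 addh.py 18.55 .01 0 0 0 0 0 0 0 0 0; python3 - <<'E'
from step import *
go(smooth(.076,.6))
E
```

```text
roots [-0.247  0.08 ] pred [1.956e+01 7.600e-02 1.000e-03]
t 19.6 th 0.0802 fit k,b,lag [ 0.861 -0.028  0.018] res [-0.53  0.25  0.33 -0.17 -0.92 -1.42 -1.06] now [1.961e+01 8.000e-02 4.000e-03] a_meas -0.022 a_cmd -0.01629213099616366 F [ 0.3 -1.4  1.6] w 0.288
0 a -0.036  y -0.13 z 0.00   th 0.080 om -0.001
1 a -0.037  y -0.01 z 0.00   th 0.079 om -0.008
2 a -0.032  y 0.04 z -0.00   th 0.078 om -0.010
3 a -0.023  y 0.06 z -0.00   th 0.077 om -0.009
4 a -0.014  y 0.06 z -0.00   th 0.077 om -0.006
5 a -0.011  y 0.02 z -0.00   th 0.076 om -0.002
6 a -0.013  y -0.01 z 0.00   th 0.076 om -0.001
7 a -0.015  y -0.01 z 0.00   th 0.076 om -0.000
8 a -0.016  y -0.01 z 0.00   th 0.076 om -0.000
9 a -0.017  y -0.00 z 0.00   th 0.076 om -0.000
k 0.8114995953997071 [ 2.06e+01  6.90e-02 -1.20e-02]
k 0.9114995953997072 [2.06e+01 8.30e-02 1.30e-02]
```

Emit:
jog_arm(plan="0 -0.13 0 0 0 0 1;0 -0.01 0 0 0 0 1;0 0.04 0 0 0 0 1;0 0.06 0 0 0 0 1;0 0.06 0 0 0 0 1;0 0.02 0 0 0 0 1;0 -0.01 0 0 0 0 1;0 -0.01 0 0 0 0 1;0 -0.01 0 0 0 0 1;0 0 0 0 0 0 1")

```text
time_s: 20.6
tcp_pos: [0.5223, 0.0555, 0.2893]
ee_rot: [[0.977, -0.215, 0.0], [-0.215, -0.977, 0.0], [0.0, -0.0, -1.0]]
wrist_force: [0.4, -0.6, 1.7]
gripper_width: 0.288
gripper_force: 30.0
```

```bash
python3 addh.py 19.6 -.13 -.01 .04 .06 .06 .02 -.01 -.01 -.01 0; python3 - <<'E'
from step import *
go(smooth(.076,.6))
E
```

```text
roots [-0.247  0.082] pred [2.061e+01 7.700e-02 2.000e-03]
t 20.65 th 0.0821 fit k,b,lag [ 0.862 -0.028  0.017] res [ 0.25  0.47  0.29 -0.24 -0.92 -1.41 -1.09] now [2.066e+01 8.100e-02 6.000e-03] a_meas -0.021 a_cmd -0.014821364660064998 F [ 0.8 -0.4  3. ] w 0.292
0 a -0.045  y -0.20 z 0.01   th 0.082 om -0.000
1 a -0.047  y -0.02 z 0.00   th 0.081 om -0.011
2 a -0.039  y 0.05 z -0.00   th 0.080 om -0.015
3 a -0.027  y 0.09 z -0.00   th 0.078 om -0.014
4 a -0.013  y 0.09 z -0.00   th 0.077 om -0.009
5 a -0.009  y 0.03 z -0.00   th 0.076 om -0.004
6 a -0.012  y -0.02 z 0.00   th 0.076 om -0.001
7 a -0.014  y -0.02 z 0.00   th 0.076 om -0.000
8 a -0.016  y -0.01 z 0.00   th 0.076 om -0.000
9 a -0.017  y -0.01 z 0.00   th 0.076 om -0.000
k 0.8121755270740667 [ 2.165e+01  6.900e-02 -1.300e-02]
k 0.9121755270740668 [2.165e+01 8.300e-02 1.300e-02]
```

Emit:
jog_arm(plan="0 -0.2 0.01 0 0 0 1;0 -0.02 0 0 0 0 1;0 0.05 0 0 0 0 1;0 0.09 0 0 0 0 1;0 0.09 0 0 0 0 1;0 0.03 0 0 0 0 1;0 -0.02 0 0 0 0 1;0 -0.02 0 0 0 0 1;0 -0.01 0 0 0 0 1;0 -0.01 0 0 0 0 1")

```text
time_s: 21.65
tcp_pos: [0.5224, 0.056, 0.2892]
ee_rot: [[0.977, -0.214, 0.001], [-0.214, -0.977, 0.0], [0.0, -0.0, -1.0]]
wrist_force: [0.5, 0.2, 5.5]
gripper_width: 0.288
gripper_force: 30.0
```

```bash
python3 addh.py 20.65 -.2 -.02 .05 .09 .09 .03 -.02 -.02 -.01 -.01; python3 - <<'E'
from step import *
go(smooth(-.25,2.6))
E
```

```text
roots [0.081] pred [ 2.166e+01  7.600e-02 -1.000e-03]
t 21.7 th 0.0807 fit k,b,lag [ 0.863 -0.028  0.017] res [ 0.49  0.44  0.2  -0.24 -0.92 -1.4  -1.11] now [2.171e+01 8.000e-02 2.000e-03] a_meas -0.024 a_cmd -0.017762932578639305 F [-0.6  0.4  4.9] w 0.292
0 a -0.098  y -0.54 z 0.03   th 0.080 om -0.016
1 a -0.124  y -0.18 z 0.02   th 0.076 om -0.051
2 a -0.134  y -0.07 z 0.01   th 0.069 om -0.077
3 a -0.137  y -0.02 z 0.00   th 0.060 om -0.099
4 a -0.137  y 0.00 z -0.00   th 0.049 om -0.118
5 a -0.133  y 0.02 z -0.00   th 0.037 om -0.135
6 a -0.127  y 0.04 z -0.01   th 0.022 om -0.150
7 a -0.119  y 0.06 z -0.01   th 0.007 om -0.162
8 a -0.108  y 0.07 z -0.01   th -0.010 om -0.173
9 a -0.096  y 0.08 z -0.01   th -0.028 om -0.180
k 0.8127152031111923 [22.7   -0.033 -0.186]
k 0.9127152031111924 [ 2.27e+01 -2.20e-02 -1.74e-01]
```

Emit:
jog_arm(plan="0 -0.54 0.03 0 0 0 1;0 -0.18 0.02 0 0 0 1;0 -0.07 0.01 0 0 0 1;0 -0.02 0 0 0 0 1;0 0 0 0 0 0 1;0 0.02 0 0 0 0 1;0 0.04 -0.01 0 0 0 1;0 0.06 -0.01 0 0 0 1;0 0.07 -0.01 0 0 0 1;0 0.08 -0.01 0 0 0 1")

```text
time_s: 22.7
tcp_pos: [0.5254, 0.07, 0.2879]
ee_rot: [[0.977, -0.215, 0.001], [-0.215, -0.977, 0.003], [0.0, -0.003, -1.0]]
wrist_force: [2.2, 0.5, -1.8]
gripper_width: 0.291
gripper_force: 30.0
```

```bash
python3 addh.py 21.7 -.54 -.18 -.07 -.02 0 .02 .04 .06 .07 .08; python3 - <<'E'
from step import *
go(smooth(-.26,2.2))
E
```

```text
roots [-0.047] pred [22.71  -0.035 -0.184]
t 22.75 th -0.0467 fit k,b,lag [ 0.862 -0.028  0.01 ] res [ 0.35 -0.21 -1.33  0.61 -0.92 -1.42 -1.33] now [22.76  -0.056 -0.198] a_meas -0.109 a_cmd -0.09732734781757875 F [ 2.7  1.7 -2.9] w 0.287
0 a -0.029  y 0.46 z -0.03   th -0.076 om -0.195
1 a 0.001  y 0.20 z -0.00   th -0.094 om -0.178
2 a 0.020  y 0.13 z 0.00   th -0.111 om -0.166
3 a 0.036  y 0.11 z 0.00   th -0.127 om -0.155
4 a 0.051  y 0.10 z 0.00   th -0.142 om -0.146
5 a 0.065  y 0.10 z 0.01   th -0.156 om -0.136
6 a 0.078  y 0.09 z 0.01   th -0.170 om -0.126
7 a 0.091  y 0.09 z 0.01   th -0.182 om -0.117
8 a 0.103  y 0.08 z 0.01   th -0.193 om -0.108
9 a 0.114  y 0.08 z 0.01   th -0.203 om -0.099
k 0.8117713260073812 [23.75  -0.193 -0.076]
k 0.9117713260073813 [23.75  -0.214 -0.122]
```

Emit:
jog_arm(plan="0 0.46 -0.03 0 0 0 1;0 0.2 0 0 0 0 1;0 0.13 0 0 0 0 1;0 0.11 0 0 0 0 1;0 0.1 0 0 0 0 1;0 0.1 0.01 0 0 0 1;0 0.09 0.01 0 0 0 1;0 0.09 0.01 0 0 0 1;0 0.08 0.01 0 0 0 1;0 0.08 0.01 0 0 0 1")

```text
time_s: 23.75
tcp_pos: [0.5179, 0.0337, 0.2884]
ee_rot: [[0.977, -0.214, 0.001], [-0.214, -0.977, 0.0], [0.001, -0.0, -1.0]]
wrist_force: [1.3, 3.2, 4.2]
gripper_width: 0.29
gripper_force: 30.0
```

```bash
python3 addh.py 22.75 .46 .2 .13 .11 .1 .1 .09 .09 .08 .08; python3 - <<'E'
from step import *
a=T[-1,1];go(lambda x:max(a-.1*x,-.305))
E
```

```text
roots [-0.201] pred [23.76  -0.192 -0.084]
t 23.8 th -0.201 fit k,b,lag [ 0.861 -0.029  0.017] res [-0.35 -1.76 -0.09  0.44 -0.93 -1.43 -1.09] now [23.81  -0.205 -0.088] a_meas 0.111 a_cmd 0.11484322013285385 F [1.2 2.7 4.7] w 0.286
0 a 0.083  y -0.22 z -0.02   th -0.213 om -0.092
1 a 0.088  y 0.03 z 0.00   th -0.223 om -0.101
2 a 0.097  y 0.06 z 0.01   th -0.233 om -0.102
3 a 0.105  y 0.06 z 0.01   th -0.244 om -0.102
4 a 0.113  y 0.05 z 0.01   th -0.254 om -0.101
5 a 0.119  y 0.04 z 0.01   th -0.264 om -0.101
6 a 0.125  y 0.04 z 0.00   th -0.274 om -0.101
7 a 0.130  y 0.04 z 0.00   th -0.284 om -0.100
8 a 0.132  y 0.01 z 0.00   th -0.294 om -0.101
9 a 0.132  y 0.00 z 0.00   th -0.300 om 0.000
k 0.8110417718200379 [24.8   -0.283 -0.064]
k 0.911041771820038 [24.8 -0.3  0. ]
```

Emit:
jog_arm(plan="0 -0.22 -0.02 0 0 0 1;0 0.03 0 0 0 0 1;0 0.06 0.01 0 0 0 1;0 0.06 0.01 0 0 0 1;0 0.05 0.01 0 0 0 1;0 0.04 0.01 0 0 0 1;0 0.04 0 0 0 0 1;0 0.04 0 0 0 0 1;0 0.01 0 0 0 0 1;0 0 0 0 0 0 1")

```text
time_s: 24.8
tcp_pos: [0.5174, 0.0319, 0.2881]
ee_rot: [[0.977, -0.214, 0.002], [-0.214, -0.977, 0.002], [0.002, -0.002, -1.0]]
wrist_force: [0.8, 2.7, 6.8]
gripper_width: 0.29
gripper_force: 30.0
```

```bash
python3 addh.py 23.8 -.22 .03 .06 .06 .05 .04 .04 .04 .01 0; python3 - <<'E'
from step import *
E
```

```text
roots [-0.291] pred [24.81 -0.3   0.  ]
t 24.85 th -0.2908 fit k,b,lag [ 0.861 -0.028  0.018] res [-1.53  0.5   1.69 -0.77 -0.92 -1.42 -1.07] now [24.86  -0.3   -0.099] a_meas 0.121 a_cmd 0.13114300033563453 F [0.9 2.3 5.9] w 0.291
```

Emit:
jog_arm(plan="0 0 0 0 0 0 1;0 0 0 0 0 0 1;0 0 0 0 0 0 1;0 -0.47 -0.04 0 0 0 1;0 -0.48 -0.01 0 0 0 1;0 -0.48 0.03 0 0 0 1;0 -0.48 0.06 0 0 0 1;0 -0.48 0.09 0 0 0 1;0 -0.47 0.13 0 0 0 1;0 0 0 0 0 0 1")

```text
time_s: 25.85
tcp_pos: [0.5321, 0.1028, 0.2798]
ee_rot: [[0.977, -0.213, -0.002], [-0.213, -0.977, 0.001], [-0.002, -0.0, -1.0]]
wrist_force: [2.4, -1.7, 1.4]
gripper_width: 0.288
gripper_force: 30.0
```

```bash
python3 look.py
```

```text
t 25.85 th [-0.3013] ptr -0.26560967496872595 a -0.3109 r 0.1576 x -0.1453 F [ 2.4 -1.7  1.4] w 0.288
bar y [0.0403 0.0632] ztop 0.3236 a_bar -0.309
end 25.95
```

Emit:
jog_arm(plan="0 -0.04 0 0 0 0 1;0 0 0 0 0 0 1;0 0 0 0 0 0 -1;0 0 0 0 0 0 -1;0 0 0 0 0 0 -1;0 0 0 0 0 0 -1;0 0 0 0 0 0 -1;0 0 0 0 0 0 -1;0 0 0 0 0 0 -1;0 0 0 0 0 0 -1")

```text
time_s: 26.95
tcp_pos: [0.5324, 0.1019, 0.281]
ee_rot: [[0.977, -0.215, -0.0], [-0.215, -0.977, 0.0], [-0.0, -0.0, -1.0]]
wrist_force: [0.1, 0.6, -0.2]
gripper_width: 0.929
gripper_force: 0.0
```

Emit:
jog_arm(plan="0 0 -0.4 0 0 0 -1;0 0 -0.8 0 0 0 -1;0 0 -1 0 0 0 -1;0 0 -1 0 0 0 -1;0 0 -1 0 0 0 -1;0 0 -1 0 0 0 -1;-0.5 0 0 0 0 0 -1;-0.5 0 0 0 0 0 -1;0 0 0 0 0 0 -1;0 0 0 0 0 0 -1")

```text
time_s: 27.95
tcp_pos: [0.5073, 0.1073, 0.4105]
ee_rot: [[0.977, -0.214, -0.001], [-0.214, -0.977, -0.0], [-0.001, 0.001, -1.0]]
wrist_force: [-0.0, -0.3, 0.2]
gripper_width: 0.999
gripper_force: 0.0
```

```bash
python3 - <<'E'
from obs import *
from station import r
im,d=r.capture("scene");s=r.sense();print(s["time_s"],s["tcp_pos"],s["wrist_force"],s["gripper_width"],theta(im,d,r.get_calibration("scene"),.0115))
cv2.imwrite("pics/fin.png",cv2.resize(im[60:300,240:440,::-1],None,fx=2.4,fy=2.4))
E
```

```text
28.0 [0.50757709 0.10730226 0.41037646] [ 0.28246476 -0.2965691   0.2547682 ] 1.0002384057099774 [-0.30108393590285576]
```

View pics/fin.png

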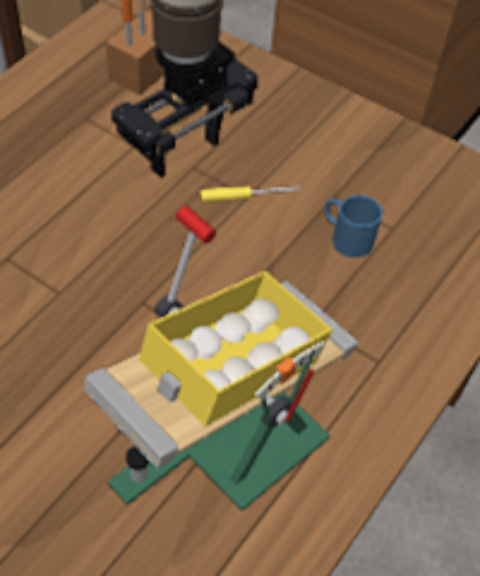

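The board is on its rest with the handle relaxed (bar at crop (195,223)), the gripper is clear above it, and the things around it look undisturbed. I'm handing the job in.

```bash
python3 -c "
from station import r
print(r.finish_job())"
```

```text
the job is handed in; nothing more can be done
None
```

The job is handed in at 28 s: by my camera readings the pointer stayed within the clip's width for about 7 s, and the board came down gently (about 0.1 rad/s); the handle is relaxed and released. One blemish: my first grip slipped off the bar after lifting the board, so I lowered it with the shut fingers on the bar and regripped before the real lift.

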